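# Seat the bracket plate on the riveting jig's pins

### The job

The loose bracket plate lies on the loading deck of the riveting jig: nudge it with the fingertips, back against the fence and sideways along it, until both of its holes drop over the two locating pins and it lies flat and fully down in the pocket. Only push it, do not pick it up or flip it, and leave the other things on the bench and jig where they are. Finish with the hand clear of everything.

Things in the scene. Friction and masses are not known exactly. Their poses are not given: they have to be found in the camera images.
- jig: fixed plywood riveting jig, 215 mm (x) by 375 mm (y); origin at table level, z up, turned by up to 0.25 rad. On it a raised loading deck on the +y side, a pocket 8 mm lower with two pins on the -y side (step at jig y = -0.031), and a straight fence along the +x side. Heights in these texts are above the table
- deck (a point): middle of the black loading deck's top surface (at 20 mm); the deck runs 103 mm each way from here along the jig's y, 82 mm towards -x, and to the fence in +x
- home (a point): on the pocket floor (at 12 mm) under the place of the plate's centre when it is home, with the plate's yaw as the jig's; the plate's +x edge is then 0.5 mm from the fence and its +y edge 4 mm clear of the deck. The pocket is open towards -x and -y
- pin_near (a point): tip of the locating pin farther from the fence; pin 10 mm in diameter with a tapered tip, standing 7.5 mm above the pocket floor, its tip 0.5 mm below deck level
- pin_far (a point): tip of the locating pin nearer to the fence, same size, 84 mm from the other along the jig's x
- fence (a point): point on the top edge (34 mm) of the aluminium fence's inner face, level with the pins; the face is a plane along the jig's y, from 88 mm towards -y to the deck's +y end. A low open toggle clamp, to 50 mm high, stands behind it
- plate: loose flat aluminium bracket plate, 120 mm (its x) by 100 mm (its y) by 6 mm, about 0.2 kg, flat on the deck at the start, a little turned and off the fence; origin under its centre, axes about as the jig's. Slid along the fence towards the jig's -y it passes over the pin tips, tips leading edge down in the last centimetre, and drops flat when both holes are over the pins, its top 2 mm below deck level
- hole_near (a point): centre, on the underside, of the plate's 14 mm through hole farther from the fence, at x = -0.042, y = +0.008 in the plate's frame
- hole_far (a point): centre, on the underside, of the plate's 14 mm through hole nearer to the fence, at x = +0.042, y = +0.008 in the plate's frame
- bush: bystander: brass shouldered bush, 22 mm across, 30 mm tall, standing on the pocket floor of the jig beyond the plate's seat; origin under its centre
- pliers: bystander: pliers lying on the table just beyond the -y end of the jig, about 140 mm long; origin under the pivot
- tape_roll: bystander: roll of paper tape lying flat behind the fence, 96 mm across, 25 mm high; origin under its centre
- spool: bystander: white spool of bead chain standing on the table, 90 mm across, 74 mm high; origin under its centre
- dispenser: bystander: black desk tape dispenser, 60 x 120 x 62 mm; origin under its centre
- screwdriver: bystander: screwdriver lying on the table, about 200 mm long; origin under its middle
Not all that is in view belongs to the job. Several things have the shape of the plate; the one meant has the colours described above.

How it is judged:
By the outcome, as a careful person would: the job done as asked, in the order asked, and still so for the second after the job is handed in, with the robot touching nothing.
It also fails if it takes over 64 s, if anything falls off the work surface, if the arm or the gripper's body presses on something with over 40 N, if the wrist force passes 120 N, or if a joint passes its speed limit or range.

### The arm

A 7-joint arm with a two-finger parallel gripper is mounted at the origin on the work surface. World frame = base frame: x ahead of the robot, y to its left, z up, the work surface at z = 0. Lengths are in m, angles in degrees, forces in N, time in s.
With the tool pointing down it reaches from about 0.425 to 0.875 m from the base axis. Payload 4.7 kg.
Tool frame: the origin (TCP) lies midway between the tips of the shut fingers; the grasp point (between the pads) lies 19 mm behind it; z points along the fingers, y is the direction in which the jaws open and shut (so a half turn about z gives the same grasp; the last joint's range is limited). The gripper opens to 87 mm and grips with 3 to 60 N. Pads are 19 mm wide; open, the fingers measure 117 mm over their backs; the gripper's body (75 mm by 190 mm) begins 51 mm behind the grasp point.
Start: joints at [-65.598, 18.392, -4.016, 83.108, 1.295, 78.541, -3.26], TCP at [0.26, 0.596, 0.223] pointing down, gripper open.
Joint ranges: [-163.93, 163.93], [-17.29, 119.83], [-79.2, 71.16], [3.27, 140.29], [-89.18, 269.18], [5.43, 117.66], [-154.24, 154.24]. Speed limits (degrees/s): [147.25, 147.25, 180, 180, 180, 180, 180].

### API

Orientations are given as [roll, pitch, yaw] about the fixed x, y, z axes, in that order (R = Rz(yaw) Ry(pitch) Rx(roll)).
In Python, from cell import env gives the robot as it stands.
- The arm moves only by the tool apply_moves, never from a script. Its argument "targets" is a list of rows, each a list of 2 entries, a list of its own where there are three numbers: the shift along the world's x, y, z in mm, then the turn, a rotation vector about the world's x, y, z in rad. A call has 1 to 8 rows; each row is the pose to reach, as a shift and turn from the pose commanded when the call began; what a row does not reach only later rows make up. A row lasts 1/10 s, in which the tool goes at most 50 mm and 8.59 degrees, less where a joint would pass 70% of its speed; a pose out of reach is approached as far as the arm can. A call with a gripper value outside its range is refused whole. "hand" is the finger opening in mm, from 0 to 87, set as the call begins (left out, the last holds). The fingers move at their own pace and stop on an object; "squeeze" is the grip in N (left out, the last holds). Time passes only in rows, so rows that repeat a pose let the fingers close. It gives the time, the measured TCP pose, the force and the opening at its end, in the units of the state.
- env.get_obs(): the state, without advancing time (a new reading comes with each control period).
- env.read_camera(name): name is "scene" or "top"; returns a dict with "image" (420x560x3 uint8, red, green, blue), "camera_matrix" (3x3 intrinsics, pixels), "k1" (the pictures are not rectified: a ray, as slopes to the right and down, at radius r is drawn at 1 + k1 r^2 times it, then the intrinsics apply), "camera_from_world" (4x4, takes a point from world to camera coordinates). Camera axes: x right, y down, z forward; pixel columns grow to the right and rows downward; lengths in m; the calibration is good to about 2 mm. A picture is of the moment at which its call begins. There is no depth.
- env.sign_off(): hands the job in, once; it reports no verdict.
Trained networks look in a picture, given as the dict that the camera call returned (one of the last four; its "shot" number tells which), for a name from the list of things; names that differ only in an ending like _2 or _b are one class to them, and where a whole thing is asked for, a point or a joint stands for the part that bears it (a point fixed in the world has none). Each returns a list of dicts, best first, with "conf" (0 to 1); they miss things now and then, are a little off and sometimes report something else, mostly with a low value. They report only what shows in the picture. A call takes as long as a camera call. They do not tell look-alikes from the thing itself.
- env.regions_of(picture, target): "region" (420x560 bool, what is visible of it) and "rect" ([left, top, right, bottom] in pixels, round what is visible of it).
The state is a dict: "time_s": time; "qpos": joint angles; "joint_velocities": joint speeds; "effort": joint torques, N m; "tool_pos": TCP position; "tool_rot": TCP orientation; "force": force on the tool from outside, world axes, zero at the start; "wrist_torque": the same for the moment, N m; "grip_width": finger opening in m.
Only numpy, scipy, OpenCV 4.12 (cv2) and the standard library are available. Lean on these libraries where they do the work, as an engineer would, in place of code of your own. Each camera call takes 0.05 s, during which the arm holds its last target. There are 200 camera calls.

## Working session

There is one attempt and no reset: what is moved stays moved. The work goes in short steps, Python scripts to look and compute and a tool call to move; the robot and the scene stay as the last step left them, time stands still between calls to the robot, and variables do not carry over. Pictures are saved under pics/ and viewed, about 8 in all and at most 12, crops included, and the job is handed in when it is done.

Besides the shell and the picture viewer there is one more tool, called after ">>>" as name(argument=value, ...), one argument or row to a line, values as JSON. apply_moves: Moves the arm, as the interface text tells. Its arguments: {"type":"object","properties":{"targets":{"type":"array","items":{"type":"array"}},"hand":{"type":"number"},"squeeze":{"type":"number"}},"required":["targets"]}

```bash
mkdir -p pics; ls; cat > h.py <<'E'
import numpy as np, cv2
from cell import env
def snap(n,save=None):
    p=env.read_camera(n)
    if save: cv2.imwrite('pics/'+save,p['image'][:,:,::-1])
    return p
def ray(p,uv):
    K=np.array(p['camera_matrix']);T=np.array(p['camera_from_world']);k=p['k1']
    d=np.array([(uv[0]-K[0,2])/K[0,0],(uv[1]-K[1,2])/K[1,1]]);s=d.copy()
    for _ in range(20): s=d/(1+k*(s@s))
    R=T[:3,:3];return -R.T@T[:3,3],R.T@np.array([s[0],s[1],1])
def onz(p,uv,z):
    o,d=ray(p,uv);return o+d*(z-o[2])/d[2]
def proj(p,X):
    K=np.array(p['camera_matrix']);T=np.array(p['camera_from_world'])
    c=T[:3,:3]@np.array(X)+T[:3,3];s=c[:2]/c[2];s=s*(1+p['k1']*(s@s))
    return np.array([K[0,0]*s[0]+K[0,2],K[1,1]*s[1]+K[1,2]])
def tri(p1,a,p2,b):
    o1,d1=ray(p1,a);o2,d2=ray(p2,b)
    t=np.linalg.lstsq(np.c_[d1,-d2],o2-o1,rcond=None)[0]
    A=o1+d1*t[0];B=o2+d2*t[1];return (A+B)/2,np.linalg.norm(A-B)
E
python3 - <<'E'
from h import *
print(env.get_obs())
for n in('scene','top'):
    p=snap(n,n+'0.png')
    print(n,np.round(p['camera_from_world'],3).tolist())
    for t in('plate','hole_near','hole_far','pin_near','pin_far','fence','bush','deck','home','jig','tape_roll','pliers','dispenser','spool','screwdriver'):
        try:
            for r in env.regions_of(p,t)[:3]:
                m=r['region'];ys,xs=np.nonzero(m);print(t,round(r['conf'],2),r['rect'],(xs.mean().round(1),ys.mean().round(1)),m.sum())
        except Exception as e: print(t,e)
E
```

```text
pics
{'time_s': 0.0, 'qpos': array([-65.59799809,  18.43950996,  -4.01543979,  83.17380888,
         1.29453018,  78.54349485,  -3.25985381]), 'joint_velocities': array([-0.07121861,  0.00564938,  0.08448786, -0.01172716,  0.12242323,
       -0.07412528, -0.03262717]), 'effort': array([-7.27482784e-04, -4.91286421e+01, -4.04052073e-01, -3.12535679e+01,
       -6.38427003e-02,  4.36849322e-02,  1.75573859e-04]), 'tool_pos': array([0.25998613, 0.59512617, 0.221466  ]), 'tool_rot': array([-1.79888406e+02,  5.42289495e-03,  1.56407694e+02]), 'force': array([ 0.03476796, -0.67305233,  0.27159341]), 'wrist_torque': array([ 0.01768821, -0.05440253,  0.04937222]), 'grip_width': 0.08719736216431363}
scene [[0.82, 0.572, 0.025, -0.431], [0.336, -0.445, -0.83, -0.126], [-0.463, 0.689, -0.557, 1.395], [0.0, 0.0, 0.0, 1.0]]
plate 0.72 [187.3, 198.7, 238.5, 227.1] (np.float64(212.3), np.float64(211.5)) 979
plate 0.7 [252.0, 162.8, 294.4, 183.3] (np.float64(269.8), np.float64(173.7)) 622
plate 0.68 [261.8, 202.0, 320.3, 230.2] (np.float64(288.9), np.float64(217.6)) 1068
hole_near 0.86 [247.8, 161.9
[... 3500 characters left out ...]
(195.7)) 6047
pliers 0.61 [346.6, 183.0, 368.4, 227.6] (np.float64(359.6), np.float64(204.9)) 325
pliers 0.36 [228.4, 148.4, 341.0, 230.4] (np.float64(289.9), np.float64(195.9)) 6136
dispenser 0.65 [130.3, 174.5, 167.8, 211.9] (np.float64(148.2), np.float64(193.3)) 666
dispenser 0.42 [409.9, 216.8, 439.8, 258.3] (np.float64(424.6), np.float64(240.0)) 292
dispenser 0.35 [229.0, 150.1, 340.5, 232.7] (np.float64(290.1), np.float64(195.8)) 5991
spool 0.69 [130.2, 238.4, 162.8, 266.4] (np.float64(148.0), np.float64(252.1)) 689
spool 0.44 [245.7, 188.9, 276.2, 229.9] (np.float64(261.3), np.float64(208.6)) 1091
screwdriver 0.83 [404.3, 206.9, 438.8, 259.8] (np.float64(424.7), np.float64(241.0)) 281
```

```bash
python3 - <<'E'
import cv2
a=cv2.imread('pics/top0.png')[110:310,120:390];cv2.imwrite('pics/top0c.png',cv2.resize(a,(800,593),interpolation=cv2.INTER_CUBIC))
a=cv2.imread('pics/scene0.png')[170:320,180:380];cv2.imwrite('pics/sc0c.png',cv2.resize(a,(800,600),interpolation=cv2.INTER_CUBIC))
E
```

```text
(no output)
```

View pics/top0c.png

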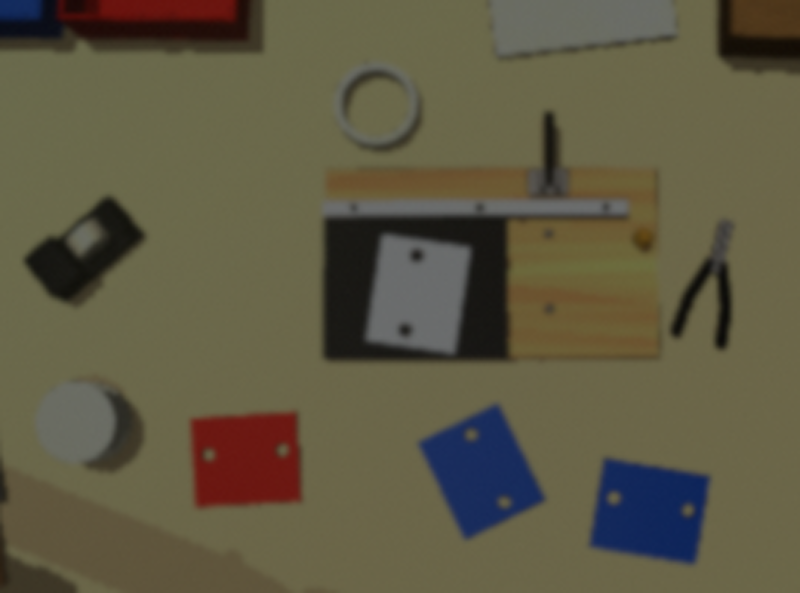

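View pics/sc0c.png

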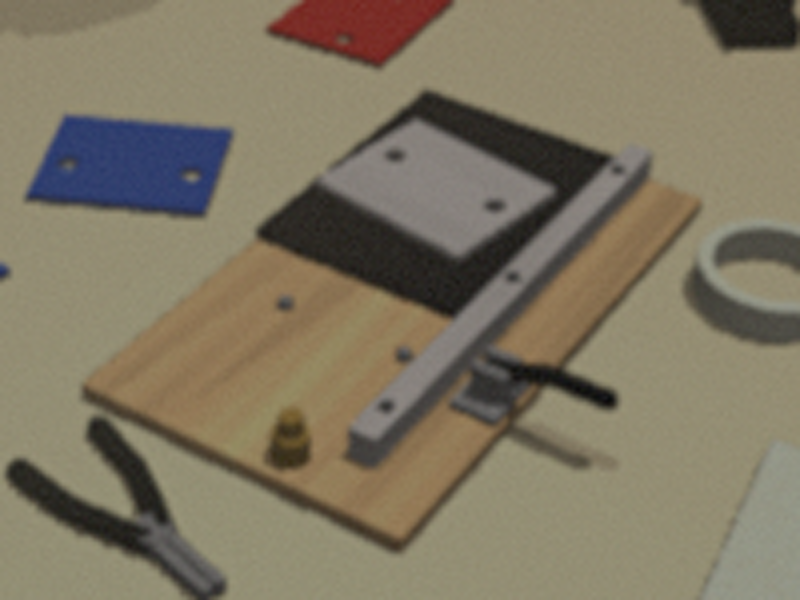

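```bash
cat > m.py <<'E'
from h import *
def blob(p,uv,r=4,dark=True):
    g=cv2.cvtColor(p['image'],cv2.COLOR_RGB2GRAY).astype(float);u,v=int(round(uv[0])),int(round(uv[1]))
    w=g[v-r:v+r+1,u-r:u+r+1];ref=np.median(w);w=np.clip((ref-w) if dark else w-ref,0,None);w=np.where(w>0.35*w.max(),w,0)
    yy,xx=np.mgrid[-r:r+1,-r:r+1];return np.array([u+(w*xx).sum()/w.sum(),v+(w*yy).sum()/w.sum()])
def corners(p,seed,name='plate'):
    best=min(env.regions_of(p,name),key=lambda r:np.hypot(*(np.argwhere(r['region']).mean(0)[::-1]-seed)))
    m=best['region'].astype(np.uint8)
    return cv2.minAreaRect(np.argwhere(m)[:,::-1].astype(np.float32)),m
E
python3 - <<'E'
from m import *
t=snap('top');s=snap('scene')
T=dict(pn=(305,214.3),pf=(305,189),hn=(256.7,221.4),hf=(260.7,196.1));S=dict(pn=(251.5,245.7),pf=(281,258.7),hn=(278.7,208.7),hf=(303.5,221.2))
for k in T:
    a=blob(t,T[k],3);b=blob(s,S[k],3);X,e=tri(t,a,s,b);z=.0195 if k[0]=='p' else .026
    print(k,a,b,X.round(4),round(e,4),'fixz',onz(t,a,z).round(4),onz(s,b,z).round(4))
# deck/jig/fence corners by hand from crops
f=.3375
for n,uv,z in [('fence inner L',(323,217),.034),('fence inner R',(628,217),.034),('deckstep top',(507,217),.02),('deckstep bot',(507,357),.02),('deck far bot',(325,357),.02),('bush',(643,240),.035),('jigTL',(326,170),.012),('jigTR',(658,170),.012),('jigBR',(660,357),.012),
 ('plateTL',(382,235),.026),('plateTR',(471,247),.026),('plateBR',(456,354),.026),('plateBL',(366,341),.026)]:
    print(n,onz(t,(120+uv[0]*f,110+uv[1]*f),z).round(4))
for n,uv,z in [('fence innerL',(625,150),.034),('fence innerR',(350,434),.034),('bushbase',(290,460),.012),('step near',(258,235),.02)]:
    print(n,onz(s,(180+uv[0]*.25,170+uv[1]*.25),z).round(4))
E
```

```text
pn [305.04615385 213.61538462] [250.66850829 245.88950276] [ 0.5346 -0.0943  0.0146] 0.0009 fixz [ 0.5346 -0.0938  0.0195] [ 0.538  -0.0996  0.0195]
pf [304.61038961 188.48051948] [280.42725173 258.81755196] [ 0.6181 -0.0909  0.0139] 0.0011 fixz [ 0.6178 -0.0904  0.0195] [ 0.6212 -0.097   0.0195]
hn [256.30352941 220.82588235] [278.33969466 208.44465649] [0.5058 0.0653 0.026 ] 0.0003 fixz [0.5059 0.0654 0.026 ] [0.5057 0.0653 0.026 ]
hf [260.30242826 195.65121413] [303.16078431 220.93921569] [0.5891 0.0549 0.0266] 0.0002 fixz [0.5892 0.055  0.026 ] [0.5886 0.0556 0.026 ]
fence inner L [0.6266 0.1589 0.034 ]
fence inner R [ 0.6359 -0.1792  0.034 ]
deckstep top [ 0.6339 -0.0453  0.02  ]
deckstep bot [ 0.4778 -0.0495  0.02  ]
deck far bot [0.4719 0.1524 0.02  ]
bush [ 0.6106 -0.1962  0.035 ]
jigTL [0.683  0.1603 0.012 ]
jigTR [ 0.6933 -0.2142  0.012 ]
jigBR [ 0.4828 -0.2201  0.012 ]
plateTL [0.6092 0.0932 0.026 ]
plateTR [ 0.5985 -0.0062  0.026 ]
plateBR [0.4793 0.0069 0.026 ]
plateBL [0.4907 0.1069 0.026 ]
fence innerL [0.6321 0.1513 0.034 ]
fence innerR [ 0.6445 -0.1819  0.034 ]
bushbase [ 0.6168 -0.1979  0.012 ]
step near [ 0.4846 -0.0542  0.02  ]
```

>>> apply_moves(
  targets=[
    [[200, -346, 0], [0, 0, 0.44]],
    [[200, -346, 0], [0, 0, 0.44]],
    [[200, -346, 0], [0, 0, 0.44]],
    [[200, -346, 0], [0, 0, 0.44]],
    [[200, -346, 0], [0, 0, 0.44]],
    [[200, -346, 0], [0, 0, 0.44]],
    [[200, -346, 0], [0, 0, 0.44]],
    [[200, -346, 0], [0, 0, 0.44]],
  ],
  hand=50,
)

```text
time_s: 2.5
tool_pos: [0.4609, 0.248, 0.223]
tool_rot: [180.0, 0.0, -178.4]
force: [1.2, -0.4, -0.1]
grip_width: 0.0505
```

>>> apply_moves(
  targets=[
    [[-10, -195, -60], [0, 0, 0]],
    [[-10, -195, -120], [0, 0, 0]],
    [[-10, -195, -120], [0, 0, 0]],
    [[-10, -195, -120], [0, 0, 0]],
    [[-10, -195, -120], [0, 0, 0]],
    [[-10, -195, -120], [0, 0, 0]],
    [[-10, -195, -120], [0, 0, 0]],
    [[-10, -195, -120], [0, 0, 0]],
  ],
)

```text
time_s: 3.3
tool_pos: [0.451, 0.0564, 0.1036]
tool_rot: [179.9, 0.1, -178.3]
force: [0.6, 0.5, 0.2]
grip_width: 0.0499
```

>>> apply_moves(
  targets=[
    [[0, 0, -40], [0, 0, 0]],
    [[0, 0, -65], [0, 0, 0]],
    [[0, 0, -81], [0, 0, 0]],
    [[0, 0, -81], [0, 0, 0]],
    [[0, 0, -81], [0, 0, 0]],
  ],
)

```text
time_s: 3.8
tool_pos: [0.4509, 0.056, 0.0224]
tool_rot: [180.0, 0.1, -178.3]
force: [0.9, 0.1, 0.6]
grip_width: 0.0498
```

```bash
python3 - <<'E'
from h import *
o=env.get_obs();print(o['tool_pos'],o['force'])
a=snap('scene')['image'][170:290,200:360,::-1];b=snap('top')['image'][140:240,220:350,::-1]
cv2.imwrite('pics/c1.png',np.vstack([cv2.resize(a,(400,300),interpolation=2),cv2.resize(b,(400,300),interpolation=2)]))
E
```

```text
[0.45093163 0.05600519 0.02243934] [0.92954501 0.13479225 0.61078338]
```

View pics/c1.png

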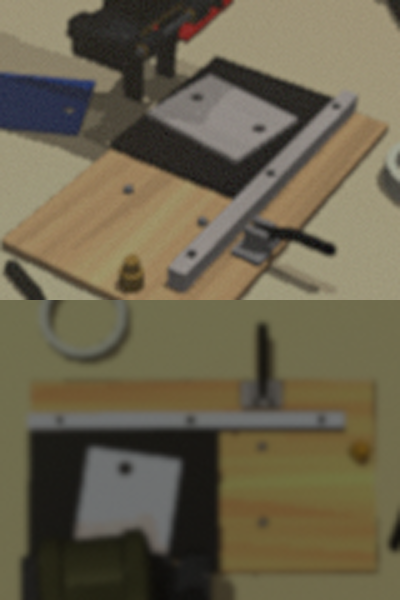

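The picture shows the two fingers standing just off the plate's -x edge, as planned. I'll push towards the fence.

>>> apply_moves(
  targets=[
    [[6, 0, 0], [0, 0, 0]],
    [[12, 0, 0], [0, 0, 0]],
    [[18, 0, 0], [0, 0, 0]],
    [[24, 0, 0], [0, 0, 0]],
    [[30, 0, 0], [0, 0, 0]],
    [[36, 0, 0], [0, 0, 0]],
    [[41, 0, 0], [0, 0, 0]],
    [[46, 0, 0], [0, 0, 0]],
  ],
)

```text
time_s: 4.7
tool_pos: [0.4964, 0.0548, 0.0215]
tool_rot: [-180.0, -0.0, -178.4]
force: [-0.2, -0.4, 0.2]
grip_width: 0.05
```

>>> apply_moves(
  targets=[
    [[2, 0, 0], [0, 0, 0]],
    [[4, 0, 0], [0, 0, 0]],
  ],
)

```text
time_s: 4.9
tool_pos: [0.5, 0.0549, 0.0215]
tool_rot: [180.0, -0.0, -178.4]
force: [-1.6, 0.5, 1.2]
grip_width: 0.0501
```

>>> apply_moves(
  targets=[
    [[1, 0, 0], [0, 0, 0]],
    [[2, 0, 0], [0, 0, 0]],
  ],
)

```text
time_s: 5.1
tool_pos: [0.5011, 0.0549, 0.0214]
tool_rot: [180.0, -0.1, -178.4]
force: [-5.2, -0.7, 3.8]
grip_width: 0.0499
```

>>> apply_moves(
  targets=[
    [[1, 0, 0], [0, 0, 0]],
    [[2, 0, 0], [0, 0, 0]],
    [[2, 0, 0], [0, 0, 0]],
  ],
)

```text
time_s: 5.4
tool_pos: [0.5012, 0.0549, 0.0211]
tool_rot: [180.0, -0.3, -178.4]
force: [-7.7, -0.0, 5.3]
grip_width: 0.05
```

```bash
python3 - <<'E'
from h import *
a=snap('scene')['image'][170:290,200:360,::-1];b=snap('top')['image'][140:240,220:350,::-1]
cv2.imwrite('pics/c2.png',np.vstack([cv2.resize(a,(400,300),interpolation=2),cv2.resize(b,(400,300),interpolation=2)]))
E
```

```text
(no output)
```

View pics/c2.png

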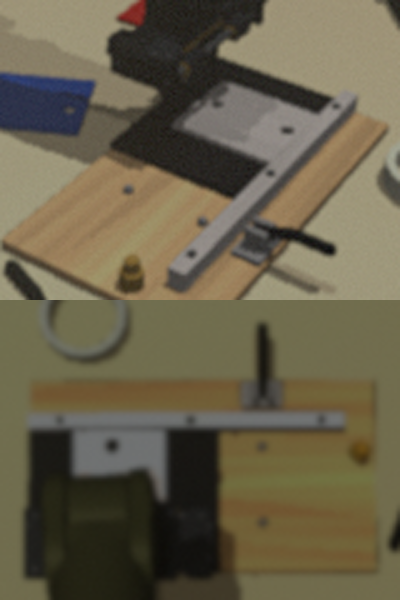

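>>> apply_moves(
  targets=[
    [[-8, 0, 0], [0, 0, 0]],
    [[-16, 0, 0], [0, 0, 0]],
    [[-16, 0, 50], [0, 0, 0]],
    [[-16, 0, 70], [0, 0, 0]],
    [[10, 40, 70], [0, 0, -0.15]],
    [[35, 80, 70], [0, 0, -0.3]],
    [[66, 85, 70], [0, 0, -0.45]],
    [[66, 85, 70], [0, 0, -0.6]],
  ],
)

```text
time_s: 6.3
tool_pos: [0.5734, 0.1423, 0.0919]
tool_rot: [179.8, 0.2, 147.1]
force: [0.1, -1.1, -0.1]
grip_width: 0.05
```

>>> apply_moves(
  targets=[
    [[0, 0, 0], [0, 0, -0.97]],
    [[0, 0, 0], [0, 0, -0.97]],
    [[0, 0, 0], [0, 0, -0.97]],
    [[0, 0, 0], [0, 0, -0.97]],
    [[0, 0, 0], [0, 0, -0.97]],
    [[0, 0, 0], [0, 0, -0.97]],
    [[0, 0, 0], [0, 0, -0.97]],
    [[0, 0, 0], [0, 0, -0.97]],
  ],
)

```text
time_s: 7.1
tool_pos: [0.5701, 0.14, 0.0917]
tool_rot: [179.9, -0.0, 91.7]
force: [0.5, 0.5, -0.0]
grip_width: 0.0504
```

```bash
python3 - <<'E'
from m import *
print(env.get_obs()['tool_pos'],env.get_obs()['tool_rot'])
p=snap('scene','s3.png')
c,m=corners(p,(290,222))
a=cv2.approxPolyDP(max(cv2.findContours(m,0,2)[0],key=len),5,True)[:,0]
for q in a: print(q,onz(p,q,.026).round(4))
E
```

```text
[0.57012748 0.14000719 0.09172693] [ 1.79935674e+02 -9.15474149e-03  9.16689700e+01]
[269 220] [0.5165 0.0067 0.026 ]
[308 235] [0.6293 0.0116 0.026 ]
[325 215] [0.6203 0.113  0.026 ]
[289 203] [0.5138 0.1048 0.026 ]
```

>>> apply_moves(
  targets=[
    [[0, 0, -35], [0, 0, 0]],
    [[0, 0, -60], [0, 0, 0]],
    [[0, 0, -70], [0, 0, 0]],
    [[0, 0, -70], [0, 0, 0]],
    [[0, -8, -70], [0, 0, 0]],
    [[0.5, -16, -70], [0, 0, 0]],
    [[0.7, -24, -70], [0, 0, 0]],
    [[1, -32, -70], [0, 0, 0]],
  ],
)

```text
time_s: 8.0
tool_pos: [0.5715, 0.1072, 0.022]
tool_rot: [179.9, -0.0, 91.6]
force: [0.1, 0.6, 1.2]
grip_width: 0.0502
```

>>> apply_moves(
  targets=[
    [[0.3, -8, 0], [0, 0, 0]],
    [[0.5, -16, 0], [0, 0, 0]],
    [[0.7, -24, 0], [0, 0, 0]],
    [[1, -32, 0], [0, 0, 0]],
    [[1.2, -40, 0], [0, 0, 0]],
    [[1.4, -48, 0], [0, 0, 0]],
    [[1.6, -55, 0], [0, 0, 0]],
    [[1.8, -62, 0], [0, 0, 0]],
  ],
)

```text
time_s: 8.8
tool_pos: [0.5729, 0.0453, 0.0216]
tool_rot: [-180.0, 0.0, 91.7]
force: [0.5, 1.7, 1.0]
grip_width: 0.0502
```

```bash
python3 - <<'E'
from h import *
a=snap('scene')['image'][170:290,200:360,::-1];b=snap('top')['image'][140:240,220:350,::-1]
cv2.imwrite('pics/c3.png',np.vstack([cv2.resize(a,(400,300),interpolation=2),cv2.resize(b,(400,300),interpolation=2)]))
E
```

```text
(no output)
```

View pics/c3.png

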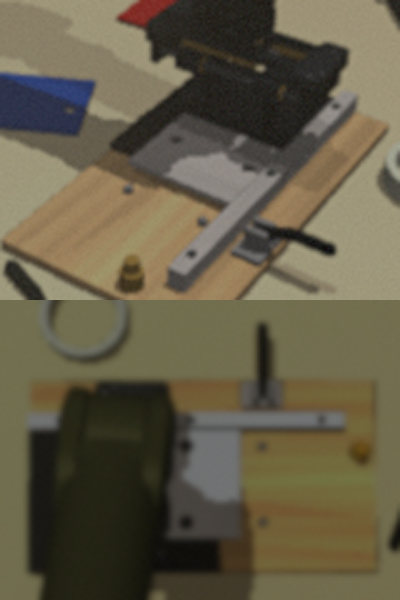

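The plate lies against the fence with both holes on the pin lines, and there are about 82 mm still to go.

>>> apply_moves(
  targets=[
    [[0.3, -8, 0], [0, 0, 0]],
    [[0.5, -16, 0], [0, 0, 0]],
    [[0.7, -24, 0], [0, 0, 0]],
    [[1, -32, 0], [0, 0, 0]],
    [[1.2, -40, 0], [0, 0, 0]],
    [[1.4, -48, 0], [0, 0, 0]],
    [[1.6, -55, 0], [0, 0, 0]],
    [[1.8, -62, 0], [0, 0, 0]],
  ],
)

```text
time_s: 9.7
tool_pos: [0.5747, -0.0168, 0.0216]
tool_rot: [180.0, 0.0, 91.7]
force: [0.6, 1.5, -1.1]
grip_width: 0.0497
```

>>> apply_moves(
  targets=[
    [[0, -3, 0], [0, 0, 0]],
    [[0.2, -6, 0], [0, 0, 0]],
    [[0.3, -9, 0], [0, 0, 0]],
    [[0.3, -11, 0], [0, 0, 0]],
    [[0.4, -13, 0], [0, 0, 0]],
    [[0.4, -15, 0], [0, 0, 0]],
  ],
)

```text
time_s: 10.3
tool_pos: [0.5751, -0.0311, 0.0216]
tool_rot: [180.0, -0.0, 91.7]
force: [-0.6, 1.3, -0.2]
grip_width: 0.0497
```

```bash
python3 - <<'E'
from h import *
a=snap('scene')['image'][170:290,200:360,::-1];b=snap('top')['image'][140:240,220:350,::-1]
cv2.imwrite('pics/c4.png',np.vstack([cv2.resize(a,(400,300),interpolation=2),cv2.resize(b,(400,300),interpolation=2)]))
E
```

```text
(no output)
```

View pics/c4.png

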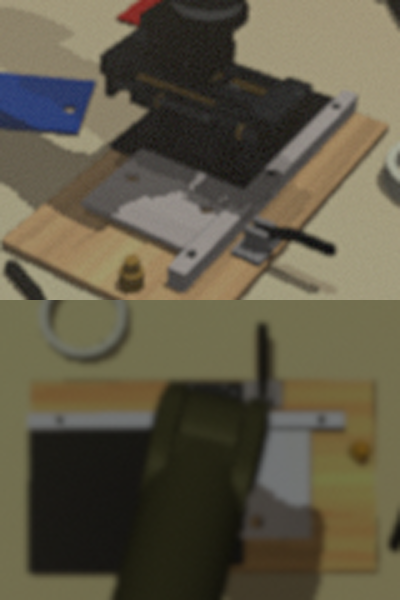

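>>> apply_moves(
  targets=[
    [[0, -1.5, 0], [0, 0, 0]],
    [[0, -3, 0], [0, 0, 0]],
    [[0, -4, 0], [0, 0, 0]],
    [[0, -5, 0], [0, 0, 0]],
  ],
)

```text
time_s: 10.8
tool_pos: [0.5751, -0.0366, 0.0216]
tool_rot: [180.0, 0.0, 91.7]
force: [0.5, -0.2, -0.0]
grip_width: 0.0499
```

>>> apply_moves(
  targets=[
    [[0, -1, 0], [0, 0, 0]],
    [[0, -2, 0], [0, 0, 0]],
    [[0, -3, 0], [0, 0, 0]],
    [[0, -3, 0], [0, 0, 0]],
  ],
)

```text
time_s: 11.2
tool_pos: [0.5751, -0.0394, 0.0216]
tool_rot: [180.0, 0.0, 91.6]
force: [0.3, -0.5, -1.2]
grip_width: 0.0499
```

```bash
python3 - <<'E'
from h import *
a=snap('scene')['image'][170:290,200:360,::-1];b=snap('top')['image'][140:240,220:350,::-1]
cv2.imwrite('pics/c5.png',np.vstack([cv2.resize(a,(400,300),interpolation=2),cv2.resize(b,(400,300),interpolation=2)]))
E
```

```text
(no output)
```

View pics/c5.png

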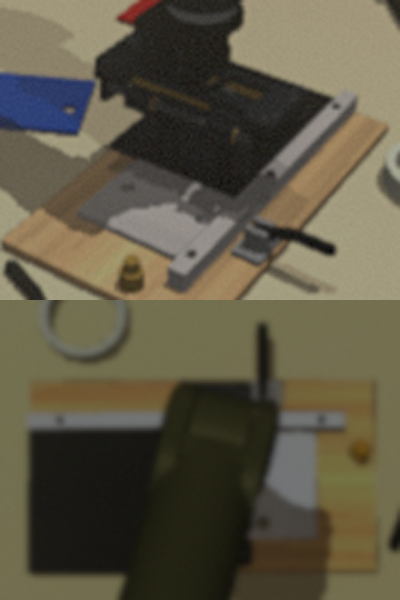

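The near hole now sits at the pin's old column and the pushing force is gone, so the plate has probably dropped. I'll withdraw and check.

>>> apply_moves(
  targets=[
    [[0, 8, 0], [0, 0, 0]],
    [[0, 16, 0], [0, 0, 0]],
    [[0, 16, 40], [0, 0, 0]],
    [[0, 16, 90], [0, 0, 0]],
    [[0, 60, 130], [0, 0, 0]],
    [[0, 110, 150], [0, 0, 0]],
    [[0, 160, 150], [0, 0, 0]],
    [[0, 210, 150], [0, 0, 0]],
  ],
)

```text
time_s: 12.1
tool_pos: [0.5754, 0.1621, 0.1734]
tool_rot: [179.8, -0.1, 91.7]
force: [0.0, -0.3, 0.6]
grip_width: 0.0498
```

>>> apply_moves(
  targets=[
    [[-50, 50, 0], [0, 0, 0]],
    [[-50, 100, 0], [0, 0, 0]],
    [[-50, 140, 0], [0, 0, 0]],
    [[-50, 140, 0], [0, 0, 0]],
  ],
)

```text
time_s: 12.5
tool_pos: [0.521, 0.3092, 0.171]
tool_rot: [-179.9, -0.3, 92.4]
force: [0.7, -0.3, -0.3]
grip_width: 0.0499
```

```bash
python3 - <<'E'
from m import *
s=snap('scene','s5.png');t=snap('top','t5.png')
a=s['image'][205:295,195:335,::-1];b=t['image'][140:240,220:350,::-1]
cv2.imwrite('pics/c6.png',np.vstack([cv2.resize(a,(466,300),interpolation=2),cv2.resize(b,(466,300),interpolation=2)]))
c,m=corners(s,(265,252));A=cv2.approxPolyDP(max(cv2.findContours(m,0,2)[0],key=len),5,True)[:,0]
for q in A: print('scene',q,onz(s,q,.018).round(4))
c,m=corners(t,(300,200));print(c)
for q in cv2.boxPoints(c): print('top',q,onz(t,q,.018).round(4))
home=np.array([.5755,-.1005,.018]);y=np.radians(1.7);R=np.array([[np.cos(y),-np.sin(y)],[np.sin(y),np.cos(y)]])
for q in [(-.06,.05),(.06,.05),(.06,-.05),(-.06,-.05)]:
    X=np.r_[home[:2]+R@q,.018];print('expect',X.round(4),proj(s,X).round(1),proj(t,X).round(1))
E
```

```text
scene [254 234] [ 0.515  -0.0554  0.018 ]
scene [232 256] [ 0.5249 -0.1538  0.018 ]
scene [269 273] [ 0.627  -0.1508  0.018 ]
scene [292 249] [ 0.6222 -0.0491  0.018 ]
((307.0, 201.0), (36.0, 30.0), 90.0)
top [292. 183.] [ 0.6351 -0.0482  0.018 ]
top [322. 183.] [ 0.6379 -0.1476  0.018 ]
top [322. 219.] [ 0.5185 -0.1502  0.018 ]
top [292. 219.] [ 0.5157 -0.0514  0.018 ]
expect [ 0.514  -0.0523  0.018 ] [254.4 233.3] [292.3 219.5]
expect [ 0.634  -0.0487  0.018 ] [296.3 250.8] [292.1 183.3]
expect [ 0.637  -0.1487  0.018 ] [273.3 274.3] [322.3 183.3]
expect [ 0.517  -0.1523  0.018 ] [229.8 254.4] [322.6 219.5]
```

View pics/c6.png

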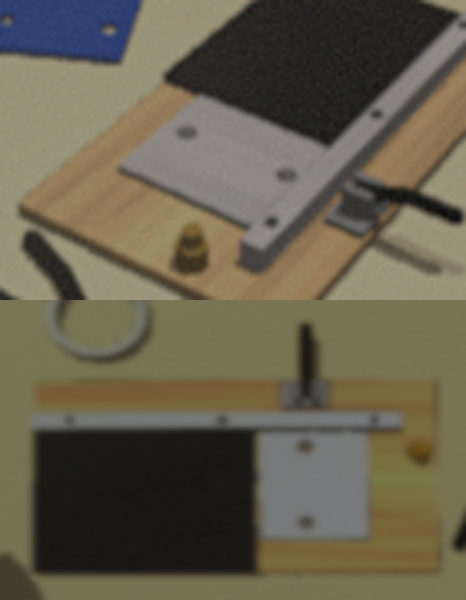

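```bash
python3 - <<'E'
from m import *
s=snap('scene');t=snap('top');print(env.get_obs()['force'])
for a,b in [((292.2,219.3),(254.2,233.5)),((322.5,219.5),(230.4,255.4))]:
    X,e=tri(t,a,s,b);print(X.round(4),round(e,4))
print(env.sign_off())
E
```

```text
[ 0.70034624 -0.00087657  0.38906569]
[ 0.5143 -0.0525  0.0175] 0.0013
[ 0.5176 -0.1517  0.0148] 0.0012
the job is handed in; nothing more can be done
None
```

The plate is home in the pocket: flat, fully down and with both holes over the pins. I handed the job in at about 12.7 s of the 64 s allowed.

- **Moves:** With two spread fingertips I pushed the plate against the fence, which squared it up. I then slid it about 160 mm along the fence towards -y until the push force fell to zero, which suggested it had dropped. Contact forces stayed below about 8 N.
- **Final position:** In both cameras the pins show inside both holes. In the top view the plate's corners lie within about 2 mm of the predicted seat. The network's scene-view outline was up to about 12 mm off at the fence-side corners, though the two on the open side agreed to within 8 mm.
- **Height:** The two open-side corners measured 17.5 mm and 14.8 mm high, against 18 mm expected. That is level to within pixel error (a sub-pixel reading is worth about 2–3 mm) and below the 20 mm deck.
- **Surroundings:** The bush, pliers, tape roll and clamp look unmoved in the last picture of the jig. The spool, dispenser and screwdriver were outside that crop, and the arm's path kept clear of them. The hand ended about 0.17 m up, clear of everything.

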